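# Find and present the heavier rotor insert

## Task

The two steel inserts of this two-place rotor look alike but are out of balance. Lock the rotor first: press the sprung black hub knob down and, holding it down, turn it clockwise to its stop, so that it stays down. Then lift each insert straight out of its pocket in turn to feel its weight; the lighter one must end fully home in its pocket, and the program finishes while still holding the heavier one upright in the gripper, its underside about 10 cm above the middle of the white weighing boat and touching nothing else, so that I can let the trim slug out of its underside. Keep both inserts upright and leave the small blue-capped bottles beside the rotor where they stand.

Things in the scene. Friction and masses are not known exactly. Their poses are not given: they have to be found in the camera images.
- knob_grip (a point): black ribbed round knob of the hub screw, 35 mm across, 32 mm tall, on the upright axis in the rotor's middle; point on its axis, half-way up it, 124 mm above the bench while it stands up; moves with it. Below it a red band, then a steel collar 31 mm across, its top 99 mm above the bench. Nothing else stands within 55 mm of the axis at knob height. Grip its sides from above, any direction
- hub_press (a joint): how far the knob is pressed down, m: 0 standing up, 0.009 at the lower stop; its spring pushes back with 3.5 N at 0, 6.7 N at 0.009. Only when at least 0.004 down does it turn past about 0.13 rad: a pin then enters the collar's helical slot, which draws it down to about 0.006 as it turns; it stays there by itself when locked
- hub_knob (a joint): turn of the knob, rad, clockwise seen from above positive: near 0 at the start, stop at 1.35; locked from about 1.15 on, held there by friction (0.04 N m)
- pocket_1 (a point): where the centre of an insert is when it stands fully home in this pocket (50 mm above the pocket floor). The pockets are two upright blue cups, 85 mm either side of the hub axis, 57 mm across, bore about 45 mm, floor 46 mm and rim 92 mm above the bench. z up; pocket_1 lies towards the rotor's own +y
- pocket_2 (a point): the same point of the other pocket, towards the rotor's own -y
- insert_1_centre (a point): one of two steel inserts that look alike, 100 mm tall: lower 54 mm 40 mm across with a bevelled foot; plain round grip 28 mm across from 60 to 100 mm above the underside. Point: its centre, 50 mm above the underside; z along its axis, up. Grip it from above, 32 mm over this point. 0.25 to 0.51 kg, the heavier at least 0.1 kg more; either may be it, in either pocket
- insert_2_centre (a point): the other of the two inserts, same in size, looks and point
- boat_middle (a point): white plastic weighing boat, a shallow tray 63 x 78 mm and 16 mm high that stays where it is on the bench; this point is over its middle at the height of its rim
- small_bottle: closed laboratory bottle with a blue cap, 56 mm across, 110 mm tall, to the left of and behind the rotor, bystander (a like one further right is fixed); origin under its middle

How it is judged:
By the outcome, as a careful person would: the job done as asked, in the order asked, and still so for the second after the job is handed in, while the arm keeps its last pose, push and grip.
It also fails if it takes over 69 s, if anything falls off the work surface, if the arm or the gripper's body presses on something with over 40 N, if the wrist force passes 120 N, or if a joint passes its speed limit or range.

## Robot

A 6-joint arm with a two-finger parallel gripper is mounted at the origin on a cart in front of the work surface, level with it; the furniture and walls round the work are solid. World frame = base frame: x ahead of the robot, y to its left, z up, the work surface at z = 0. Lengths are in m, angles in rad, forces in N, time in s.
With the tool pointing down it reaches from about 0.25 to 0.725 m from the base axis. Payload 9.7 kg.
Tool frame: the origin (TCP) lies at the very end of the fingers, on their centre line; the grasp point (between the pads) lies 19 mm behind it; z points along the fingers, x is the direction in which the jaws open and shut, and the axes are right-handed (so a half turn about z gives the same grasp; the last joint's range is limited). The gripper opens to 85 mm and grips with 20 to 120 N. Pads are 22 mm wide; open, the fingers measure 114 mm over their backs; the gripper's body (76 mm by 85 mm) begins 54 mm behind the grasp point. The pads swing forward as they close: fully open they stand 13 mm farther back than shut.
Start: joints at [-1.307, 0.087, 0.176, 1.66, 0, 1.571], TCP at [0.143, -0.531, 0.206] pointing down, gripper open.
Joint ranges: [-3.13, 3.13], [-0.85, 1.81], [-1.15, 1.24], [-2.2, 2.28], [-1.44, 1.52], [-3.14, 3.14]. Speed limits (rad/s): [2.22, 2.22, 2.57, 3.14, 3.14, 3.14].

## Interface

Orientations are given as a unit quaternion [w, x, y, z].
In Python, from bench import telemetry, cams, workorder gives the robot as it stands.
- The arm moves only by the tool send_rows, never from a script. Its argument "plan" is a list that holds one entry, the list of rows, each a list of 7 numbers: the closure, from 0 (fully open) to 1 (shut), then the shift along the tool's x, y, z in cm, then the turn, a rotation vector about the tool's x, y, z in degrees. In form: [[[grip, tx, ty, tz, rx, ry, rz], ...]]. A call has 1 to 20 rows; each row is the pose to reach, as a shift and turn from the pose commanded when the call began, along the tool's axes at that moment; what a row does not reach only later rows make up. A row lasts 1/8 s, in which the tool goes at most 62.5 mm and 10.7 degrees, less where a joint would pass 70% of its speed; a pose out of reach is approached as far as the arm can. A call with a gripper value outside its range is refused whole. The fingers move at their own pace and stop on an object; "newtons" is the grip in N (left out, the last holds). Time passes only in rows, so rows that repeat a pose let the fingers close. It gives the time, the measured TCP pose, the force and the opening at its end, in the units of the state.
- telemetry.get_obs(): the state, without advancing time (a new reading comes with each control period).
- cams.snapshot(name): name is "scene" or "top" or "wrist"; returns a dict with "img" (420x560x3 uint8, red, green, blue), "K" (3x3 intrinsics, pixels), "D" ([k1, k2, p1, p2, k3] as OpenCV has them; the pictures are not rectified), "eye" and "attitude" of the camera in the world; the wrist camera has in their place "tool_from_camera" (4x4, takes a point from camera to tool coordinates, whose origin is the TCP and whose axes are the tool frame's). Camera axes: x right, y down, z forward; pixel columns grow to the right and rows downward; lengths in m; the calibration is good to about 2 mm. A picture is of the moment at which its call begins: read the wrist's pose just before it. There is no depth.
- workorder.sign_off(): hands the job in, once; it reports no verdict.
The state is a dict: "t": time; "joints": joint angles; "joint_vel": joint speeds; "tau": joint torques, N m; "ee_pos": TCP position; "eef_rot": TCP orientation; "force": force on the tool from outside, world axes, zero at the start; "ft_torque": the same for the moment, N m; "opening": opening from 0.0 (shut) to 1.0 (fully open).
Only numpy, scipy, OpenCV 4.12 (cv2) and the standard library are available. Lean on these libraries where they do the work, as an engineer would, in place of code of your own. Each camera call takes 0.05 s, during which the arm holds its last target. There are 200 camera calls.

## Working session

There is one attempt and no reset: what is moved stays moved. The work goes in short steps, Python scripts to look and compute and a tool call to move; the robot and the scene stay as the last step left them, time stands still between calls to the robot, and variables do not carry over. Pictures are saved under pics/ and viewed, about 8 in all and at most 12, crops included, and the job is handed in when it is done.

Besides the shell and the picture viewer there is one more tool, called after "Emit:" by a JSON object that holds its "op" and its "data", one argument or row to a line. send_rows: Moves the arm, as the interface text tells. Its arguments: {"type":"object","properties":{"plan":{"type":"array"},"newtons":{"type":"number"}},"required":["plan"]}

```bash
mkdir -p pics; ls
python3 - <<'E'
from bench import telemetry, cams
import cv2
o=telemetry.get_obs(); print(o)
for n in ("scene","top"):
    s=cams.snapshot(n); cv2.imwrite(f"pics/{n}0.png",s["img"][:,:,::-1]); print(n,s["K"],s["D"],s["eye"],s["attitude"])
E
```

```text
pics
{'t': 0.0, 'joints': array([-1.30701468e+00,  8.74706310e-02,  1.75116019e-01,  1.65977873e+00,
        9.24184151e-06,  1.57080766e+00]), 'joint_vel': array([-0.0008671 ,  0.00241992,  0.00170969,  0.00120509, -0.00060181,
        0.00120094]), 'tau': array([ 1.48746716e-03, -5.20401835e+01,  4.64788413e+01,  1.71105325e-02,
        2.27067871e-04,  4.96515895e-06]), 'ee_pos': array([ 0.14333842, -0.5307248 ,  0.20536798]), 'eef_rot': array([-4.10101874e-04,  7.93952686e-01, -6.07979181e-01, -5.27959106e-04]), 'force': array([-0.20068153, -0.37093246,  0.21308774]), 'ft_torque': array([-0.01166072, -0.0160564 ,  0.04589267]), 'opening': 1.0019902666109959}
scene [[524.03227089   0.         272.46272711]
 [  0.         524.03227089 208.28747254]
 [  0.           0.           1.        ]] [0.03894423 0.         0.         0.         0.        ] [0.223994   0.56308452 0.77131516] [ 0.10702775 -0.27372406  0.88712748 -0.35584411]
top [[515.92616889   0.         273.97513201]
 [  0.         515.92616889 213.11257268]
 [  0.           0.           1.        ]] [-0.11511131  0.          0.          0.          0.        ] [0.44066763 0.04290347 0.94939599] [ 0.05161976 -0.69991176  0.71033613 -0.05367976]
```

View pics/top0.png

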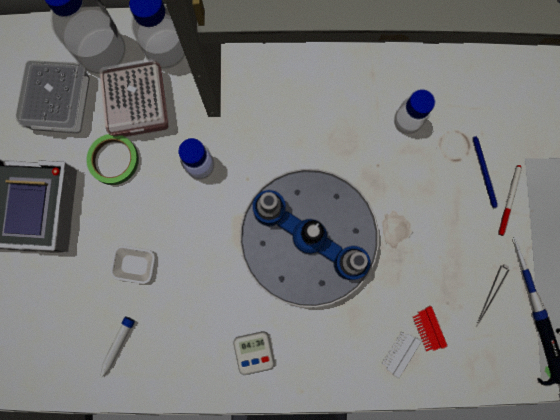

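View pics/scene0.png

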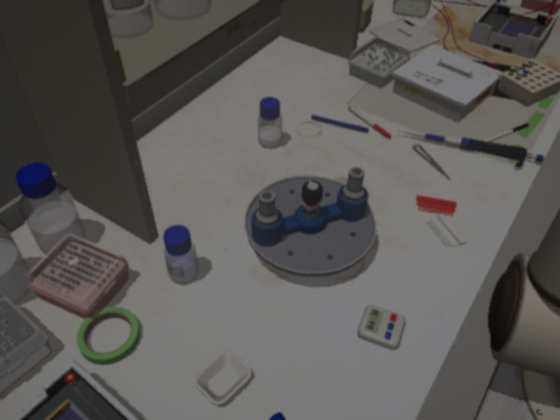

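Top view: knob at about (315,230), insert tops (268,199) and (355,261), boat (134,265), left bottle cap (195,152). I'll zoom in to get these more exactly.

```bash
cat > h.py <<'E'
import numpy as np, cv2
from scipy.spatial.transform import Rotation as R
def rot(q): return R.from_quat(q,scalar_first=True).as_matrix()
def world(s,uv,z,pose=None):
    n=cv2.undistortPoints(np.float64([[uv]]),s["K"],np.float64(s["D"]))[0,0]
    if pose is None: e=np.array(s["eye"]); M=rot(s["attitude"])
    else:
        T=s["tool_from_camera"]; Q=rot(pose["eef_rot"]); M=Q@T[:3,:3]; e=pose["ee_pos"]+Q@T[:3,3]
    d=M@np.array([n[0],n[1],1]); return e+d*(z-e[2])/d[2]
def pix(s,p,pose=None):
    if pose is None: e=np.array(s["eye"]); M=rot(s["attitude"])
    else:
        T=s["tool_from_camera"]; Q=rot(pose["eef_rot"]); M=Q@T[:3,:3]; e=pose["ee_pos"]+Q@T[:3,3]
    return cv2.projectPoints(np.float64([p]),cv2.Rodrigues(M.T)[0],-M.T@e,s["K"],np.float64(s["D"]))[0][0,0]
E
python3 - <<'E'
from h import *; from bench import cams
s=cams.snapshot("top")
for n,uv,z in (("knob",(315,229),.14),("A",(268,199),.146),("B",(355,261),.146),("boat",(134,264),.016),("bottle",(193,150),.11)): print(n,world(s,uv,z).round(4))
im=s["img"][:,:,::-1]
a=cv2.resize(im[170:300,230:390],None,fx=5,fy=5,interpolation=cv2.INTER_CUBIC)[:600]
b=cv2.resize(im[240:290,100:170],None,fx=2,fy=2)
a[-100:,:140]=b
cv2.imwrite("pics/z.png",a)
E
```

```text
knob [ 0.5359 -0.0248  0.14  ]
A [0.584  0.0488 0.146 ]
B [ 0.4839 -0.0856  0.146 ]
boat [0.4909 0.2952 0.016 ]
bottle [0.6761 0.1742 0.11  ]
```

View pics/z.png

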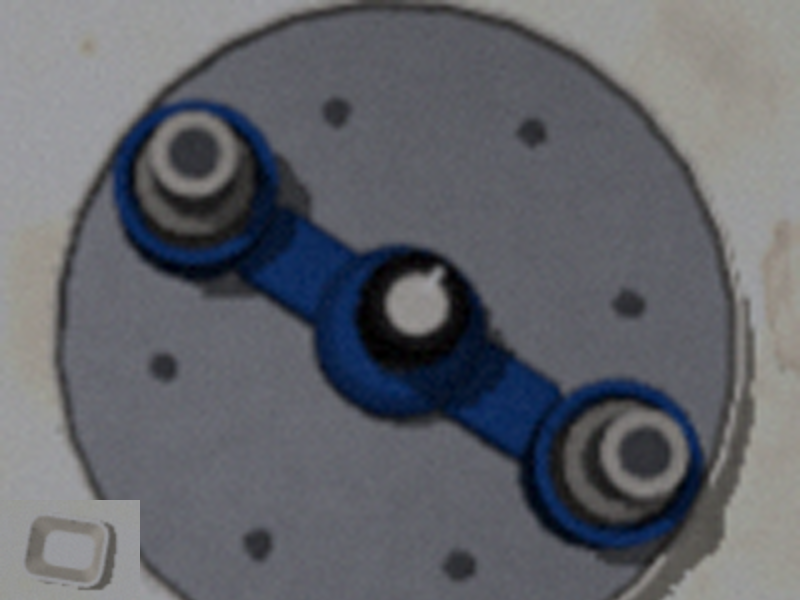

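The crop gives better centres: A (268.2,200.2), B (358.4,260.6), knob (313.2,230.7), boat about (134.5,265).

```bash
cat >> h.py <<'E'
def go(o,p,yaw):
    "row for TCP target p, tool down, jaw axis at yaw deg (world)"
    Q=rot(o["eef_rot"]); y=np.radians(yaw); c,s=np.cos(y),np.sin(y)
    G=np.array([[c,s,0],[s,-c,0],[0,0,-1]])
    t=Q.T@(np.array(p)-o["ee_pos"])*100; r=R.from_matrix(Q.T@G).as_rotvec(degrees=True)
    print("row",t.round(2),r.round(2))
E
python3 - <<'E'
from h import *; from bench import cams,telemetry
s=cams.snapshot("top")
A,K,B=[world(s,uv,z) for uv,z in (((268.2,200.2),.146),((313.2,230.7),.14),((358.4,260.6),.146))]
print(A,K,B,np.linalg.norm(A-B),(A+B)/2, world(s,(134.5,265),.016))
go(telemetry.get_obs(),[.533,-.02,.3],90)
E
```

```text
[0.58206267 0.04847149 0.146     ] [ 0.53319129 -0.02191503  0.14      ] [ 0.48446238 -0.09091498  0.146     ] 0.17015993874741583 [ 0.53326252 -0.02122175  0.146     ] [0.48910215 0.29420685 0.016     ]
row [-39.16 -50.94  -9.4 ] [-7.0000e-02  1.0000e-02 -1.6488e+02]
```

Emit:
{"op": "send_rows", "data": {
  "plan": [
    [[0.3, -39.2, -50.9, -9.4, 0, 0, -165], [0.3, -39.2, -50.9, -9.4, 0, 0, -165], [0.3, -39.2, -50.9, -9.4, 0, 0, -165], [0.3, -39.2, -50.9, -9.4, 0, 0, -165], [0.3, -39.2, -50.9, -9.4, 0, 0, -165], [0.3, -39.2, -50.9, -9.4, 0, 0, -165], [0.3, -39.2, -50.9, -9.4, 0, 0, -165], [0.3, -39.2, -50.9, -9.4, 0, 0, -165], [0.3, -39.2, -50.9, -9.4, 0, 0, -165], [0.3, -39.2, -50.9, -9.4, 0, 0, -165], [0.3, -39.2, -50.9, -9.4, 0, 0, -165], [0.3, -39.2, -50.9, -9.4, 0, 0, -165], [0.3, -39.2, -50.9, -9.4, 0, 0, -165], [0.3, -39.2, -50.9, -9.4, 0, 0, -165], [0.3, -39.2, -50.9, -9.4, 0, 0, -165], [0.3, -39.2, -50.9, -9.4, 0, 0, -165], [0.3, -39.2, -50.9, -9.4, 0, 0, -165], [0.3, -39.2, -50.9, -9.4, 0, 0, -165]]
  ]
}}

```text
t: 2.45
ee_pos: [0.5326, -0.0198, 0.3]
eef_rot: [-0.0, 0.707, 0.707, -0.0]
force: [0.2, -0.7, 0.5]
opening: 0.704
```

Run:
```python
from h import *; from bench import cams,telemetry
o=telemetry.get_obs(); s=cams.snapshot("wrist"); print(o["t"],o["joints"].round(3),o["ee_pos"],o["opening"],o["force"])
im=s["img"][:,:,::-1].copy()
for p in ([.5332,-.0215,.14],[.58206,.0485,.146],[.4845,-.0909,.146]): print(pix(s,p,o))
cv2.imwrite("pics/w1.png",im)
go(o,[.5332,-.0215,.109],90)
```

```text
2.45 [-0.037  0.105  0.382  1.848  0.    -0.038] [ 0.5325548  -0.01981006  0.2999881 ] 0.7035303953523306 [ 0.18260914 -0.73525738  0.54291169]
[280.19296284 189.77409231]
[340.90004512 232.37923363]
[214.8307803  146.16594188]
row [-0.17  0.07 19.1 ] [-0.01 -0.    0.02]
```

View pics/w1.png

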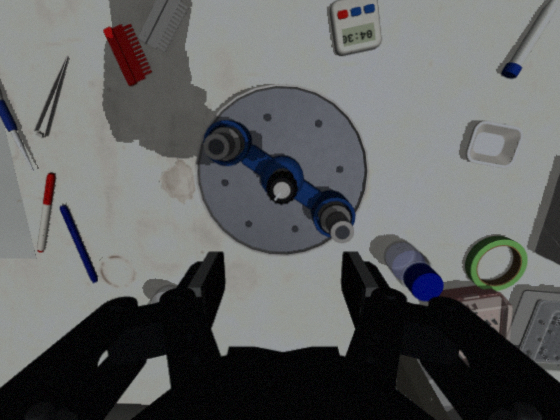

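The wrist view agrees within about 2 mm: knob at (281,188), inserts at (217,146) and (342,231). Next I descend and grip the knob.

Emit:
{"op": "send_rows", "data": {
  "plan": [
    [[0.3, -0.2, 0.1, 10, 0, 0, 0], [0.3, -0.2, 0.1, 14, 0, 0, 0], [0.3, -0.2, 0.1, 16, 0, 0, 0], [0.3, -0.2, 0.1, 18, 0, 0, 0], [0.3, -0.2, 0.1, 19.4, 0, 0, 0], [0.3, -0.2, 0.1, 19.4, 0, 0, 0], [0.7, -0.2, 0.1, 19.4, 0, 0, 0], [1, -0.2, 0.1, 19.4, 0, 0, 0], [1, -0.2, 0.1, 19.4, 0, 0, 0], [1, -0.2, 0.1, 19.4, 0, 0, 0], [1, -0.2, 0.1, 19.4, 0, 0, 0]]
  ],
  "newtons": 40
}}

```text
t: 3.88
ee_pos: [0.534, -0.0215, 0.1064]
eef_rot: [0.0, 0.706, 0.708, 0.001]
force: [3.1, 4.3, 2.7]
opening: 0.369
```

Emit:
{"op": "send_rows", "data": {
  "plan": [
    [[1, 0, 0, 0.3, 0, 0, 0], [1, 0, 0, 0.5, 0, 0, 0], [1, 0, 0, 0.7, 0, 0, 0], [1, 0, 0, 0.7, 0, 0, 0]]
  ]
}}

```text
t: 4.38
ee_pos: [0.5341, -0.0215, 0.0995]
eef_rot: [0.0, 0.706, 0.708, 0.001]
force: [1.1, 5.0, 5.4]
opening: 0.37
```

Run:
```python
from h import *; from bench import cams,telemetry
o=telemetry.get_obs(); s=cams.snapshot("wrist"); print(o["t"],o["ee_pos"],o["opening"],o["force"],o["ft_torque"])
im=s["img"][:,:,::-1]; sc=cams.snapshot("scene")
cv2.imwrite("pics/w2.png",np.hstack([im[100:400,100:460],cv2.resize(sc["img"][150:290,220:400,::-1],None,fx=2,fy=2)[:, :360][:280] if 0 else cv2.resize(sc["img"][140:290,220:400,::-1],(360,300))]))
```

```text
4.375 [ 0.53410191 -0.02153402  0.09953444] 0.3704820130406695 [1.06609961 4.99946681 5.44663803] [ 1.05470242 -0.36686338  0.03983747]
```

View pics/w2.png

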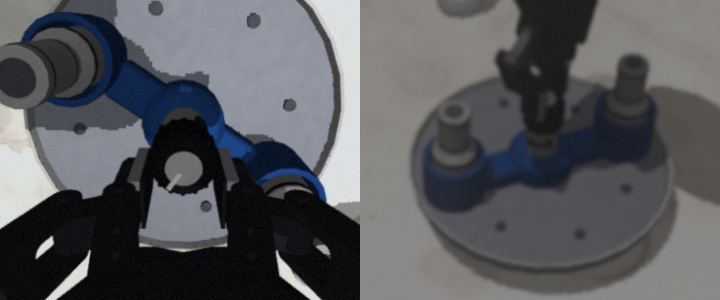

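Fz is 5.4 N at 7 mm down, which fits the spring. Now turn clockwise.

Emit:
{"op": "send_rows", "data": {
  "plan": [
    [[1, 0, 0, 0, 0, 0, 8], [1, 0, 0, 0, 0, 0, 16], [1, 0, 0, 0, 0, 0, 24], [1, 0, 0, 0, 0, 0, 32], [1, 0, 0, 0, 0, 0, 40], [1, 0, 0, -0.05, 0, 0, 48], [1, 0, 0, -0.05, 0, 0, 56], [1, 0, 0, -0.1, 0, 0, 64], [1, 0, 0, -0.1, 0, 0, 70], [1, 0, 0, -0.1, 0, 0, 75], [1, 0, 0, -0.1, 0, 0, 79], [1, 0, 0, -0.1, 0, 0, 79]]
  ]
}}

```text
t: 5.98
ee_pos: [0.5334, -0.0222, 0.1003]
eef_rot: [0.0, 0.995, 0.097, -0.0]
force: [-2.0, 0.7, 5.5]
opening: 0.366
```

Run:
```python
from h import *; from bench import cams,telemetry
o=telemetry.get_obs(); s=cams.snapshot("wrist"); print(o["t"],o["joints"],o["ee_pos"],o["opening"],o["force"],o["ft_torque"],np.degrees(np.arctan2(*rot(o["eef_rot"])[[1,0],0])))
im=s["img"][:,:,::-1]; sc=cams.snapshot("scene")
cv2.imwrite("pics/w3.png",np.hstack([im[100:400,100:460],cv2.resize(sc["img"][140:290,220:400,::-1],(360,300))]))
```

```text
5.975 [-4.11224749e-02  3.44989865e-02 -8.31389169e-02  1.45325236e+00
 -8.13564842e-04  1.33509637e+00] [ 0.53343704 -0.02220121  0.10031075] 0.3661808411903758 [-2.04689229  0.69887739  5.51700133] [0.05903613 0.30389442 0.36703694] 11.148464700916357
```

View pics/w3.png

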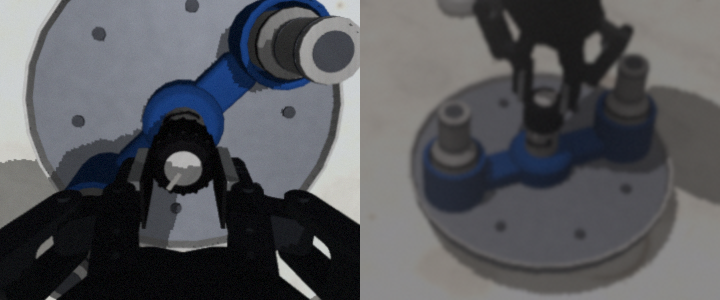

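The knob's pointer turned with the gripper and the rotor stayed put. A 0.37 N·m reaction means it is at the stop. Releasing.

Emit:
{"op": "send_rows", "data": {
  "plan": [
    [[0.7, 0, 0, 0, 0, 0, 0], [0.3, 0, 0, 0, 0, 0, 0], [0.2, 0, 0, 0, 0, 0, 0], [0.2, 0, 0, -3, 0, 0, 0], [0.2, 0, 0, -8, 0, 0, 0], [0.2, 0, 0, -14, 0, 0, 0], [0.2, 0, 0, -20, 0, 0, 0], [0.2, 0, 0, -20, 0, 0, 0], [0.2, 0, 0, -20, 0, 0, 0]]
  ]
}}

```text
t: 7.2
ee_pos: [0.5337, -0.0219, 0.2993]
eef_rot: [0.0, 0.995, 0.097, -0.0]
force: [-0.1, 0.1, -1.2]
opening: 0.796
```

Run:
```python
from h import *; from bench import cams,telemetry
o=telemetry.get_obs(); s=cams.snapshot("wrist"); print(o["t"],o["ee_pos"],o["opening"],o["force"])
for p in ([.5332,-.0215,.134],[.5332,-.0215,.14],[.58206,.0485,.146],[.4845,-.0909,.146]): print(pix(s,p,o))
im=s["img"][:,:,::-1]; t=cams.snapshot("top")
c=cv2.resize(t["img"][170:300,240:380,::-1],None,fx=2,fy=2)
w=im.copy();w[160:,:] = w[160:,:]
out=np.zeros((420,800,3),np.uint8); out[:,:520]=im[:,20:540]; out[:260,520:]=c
cv2.imwrite("pics/w4.png",out)
# candidate: insert-top positions
go(o,[.58206,.0485,.109],11)
go(o,[.4845,-.0909,.109],11)
```

```text
7.2 [ 0.53373631 -0.02191317  0.29932598] 0.7960441240342818 [-0.11124239  0.0853447  -1.23065531]
[282.32026166 188.76073698]
[282.30528634 189.87956066]
[340.6778221  135.97310275]
[229.6583366  240.47491681]
row [ 6.11 -5.98 19.03] [-0.    0.04  0.13]
row [-6.15  5.82 19.04] [-0.    0.04  0.13]
```

View pics/w4.png

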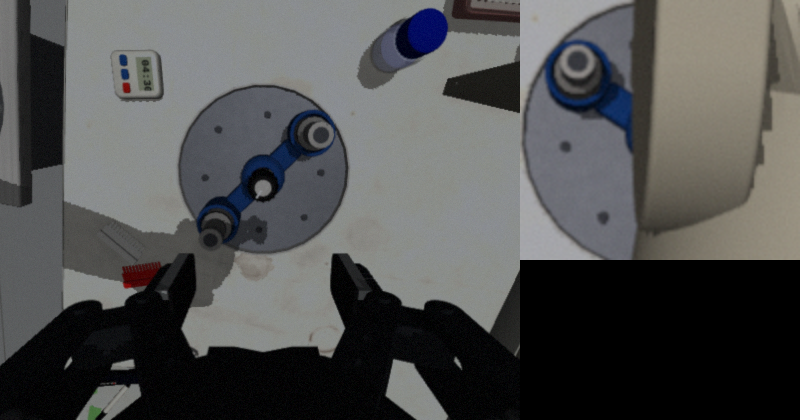

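The wrist view again agrees within 1–2 mm. Grip insert A (rear left).

Emit:
{"op": "send_rows", "data": {
  "plan": [
    [[0.3, 6.1, -6, 3, 0, 0, 0], [0.3, 6.1, -6, 9, 0, 0, 0], [0.3, 6.1, -6, 13, 0, 0, 0], [0.3, 6.1, -6, 16, 0, 0, 0], [0.3, 6.1, -6, 18, 0, 0, 0], [0.3, 6.1, -6, 19, 0, 0, 0], [0.3, 6.1, -6, 19, 0, 0, 0], [0.6, 6.1, -6, 19, 0, 0, 0], [1, 6.1, -6, 19, 0, 0, 0], [1, 6.1, -6, 19, 0, 0, 0], [1, 6.1, -6, 19, 0, 0, 0], [1, 6.1, -6, 19, 0, 0, 0]]
  ],
  "newtons": 50
}}

```text
t: 8.8
ee_pos: [0.5824, 0.0488, 0.1113]
eef_rot: [0.0, 0.995, 0.097, 0.001]
force: [-1.2, -0.9, 6.3]
opening: 0.3
```

Emit:
{"op": "send_rows", "data": {
  "plan": [
    [[1, 0, 0, -1, 0, 0, 0], [1, 0, 0, -2, 0, 0, 0], [1, 0, 0, -3.5, 0, 0, 0], [1, 0, 0, -5, 0, 0, 0], [1, 0, 0, -6.5, 0, 0, 0], [1, 0, 0, -7, 0, 0, 0], [1, 0, 0, -7, 0, 0, 0], [1, 0, 0, -7, 0, 0, 0], [1, 0, 0, -7, 0, 0, 0]]
  ]
}}

```text
t: 9.93
ee_pos: [0.5817, 0.0488, 0.1795]
eef_rot: [0.0, 0.995, 0.097, -0.0]
force: [0.4, 0.4, -2.8]
opening: 0.297
```

```bash
cat > wt.py <<'E'
from h import *; from bench import cams,telemetry
F=[]
for i in range(5):
    o=telemetry.get_obs(); F.append(np.r_[o["force"],o["tau"][1:3],o["opening"]])
    s=cams.snapshot("scene")
print(o["t"],o["ee_pos"],np.mean(F,0).round(3),np.std(F,0).round(3),o["ft_torque"])
cv2.imwrite(f"pics/s{o['t']:.1f}.png",cv2.resize(s["img"][100:300,200:420,::-1],None,fx=2.5,fy=2.5))
E
python3 wt.py; ls pics
```

```text
10.125 [0.58179694 0.04880388 0.17989194] [  0.089   0.42   -3.172 -58.474  48.092   0.296] [0.675 0.41  0.37  0.057 0.052 0.001] [ 0.01209539 -0.03445967  0.01436874]
s10.1.png
scene0.png
top0.png
w1.png
w2.png
w3.png
w4.png
z.png
```

A reads about 3.2 N. Put it back, then go to B.

Emit:
{"op": "send_rows", "data": {
  "plan": [
    [[1, 0, 0, 1.5, 0, 0, 0], [1, 0, 0, 3, 0, 0, 0], [1, 0, 0, 4.5, 0, 0, 0], [1, 0, 0, 6, 0, 0, 0], [1, 0, 0, 6.8, 0, 0, 0], [1, 0, 0, 7, 0, 0, 0], [1, 0, 0, 7, 0, 0, 0], [0.6, 0, 0, 7, 0, 0, 0], [0.3, 0, 0, 7, 0, 0, 0], [0.3, 0, 0, 7, 0, 0, 0], [0.3, 0, 0, 5, 0, 0, 0], [0.3, 0, 0, 1, 0, 0, 0], [0.3, 0, 0, -5, 0, 0, 0], [0.3, 0, 0, -7, 0, 0, 0], [0.3, 0, 0, -7, 0, 0, 0], [0.3, 0, 0, -7, 0, 0, 0]]
  ]
}}

```text
t: 12.18
ee_pos: [0.5817, 0.0488, 0.2485]
eef_rot: [-0.0, 0.995, 0.097, -0.001]
force: [-0.5, 1.2, -0.5]
opening: 0.702
```

```bash
python3 wt.py
python3 - <<'E'
from h import *; from bench import telemetry
go(telemetry.get_obs(),[.4845,-.0909,.110],11)
E
```

```text
12.375 [0.58149498 0.04879379 0.24885246] [ -0.142   0.475  -0.214 -58.453  46.145   0.7  ] [0.308 0.607 0.436 0.568 0.572 0.002] [-0.02639774  0.00136889  0.05805973]
row [-12.2   11.84  13.93] [-0.01  0.09  0.11]
```

Emit:
{"op": "send_rows", "data": {
  "plan": [
    [[0.3, -4, 3.9, 0, 0, 0, 0], [0.3, -8, 7.8, 0, 0, 0, 0], [0.3, -12.2, 11.8, 0, 0, 0, 0], [0.3, -12.2, 11.8, 2, 0, 0, 0], [0.3, -12.2, 11.8, 6, 0, 0, 0], [0.3, -12.2, 11.8, 9, 0, 0, 0], [0.3, -12.2, 11.8, 12, 0, 0, 0], [0.3, -12.2, 11.8, 13.9, 0, 0, 0], [0.3, -12.2, 11.8, 13.9, 0, 0, 0], [0.6, -12.2, 11.8, 13.9, 0, 0, 0], [1, -12.2, 11.8, 13.9, 0, 0, 0], [1, -12.2, 11.8, 13.9, 0, 0, 0], [1, -12.2, 11.8, 13.9, 0, 0, 0], [1, -12.2, 11.8, 13.9, 0, 0, 0]]
  ],
  "newtons": 60
}}

```text
t: 14.18
ee_pos: [0.4856, -0.0907, 0.1127]
eef_rot: [0.0, 0.995, 0.097, 0.001]
force: [-1.6, 0.0, 5.6]
opening: 0.291
```

Emit:
{"op": "send_rows", "data": {
  "plan": [
    [[1, 0, 0, -1, 0, 0, 0], [1, 0, 0, -2, 0, 0, 0], [1, 0, 0, -3.5, 0, 0, 0], [1, 0, 0, -5, 0, 0, 0], [1, 0, 0, -6.5, 0, 0, 0], [1, 0, 0, -7, 0, 0, 0], [1, 0, 0, -7, 0, 0, 0], [1, 0, 0, -7, 0, 0, 0], [1, 0, 0, -7, 0, 0, 0]]
  ]
}}

```text
t: 15.3
ee_pos: [0.4847, -0.0905, 0.1806]
eef_rot: [-0.0, 0.995, 0.097, -0.0]
force: [0.5, 0.3, -4.1]
opening: 0.29
```

```bash
python3 wt.py; ls pics
python3 - <<'E'
from h import *; from bench import telemetry
o=telemetry.get_obs()
go(o,[.489,.294,.27],11)
print(world(__import__("bench").cams.snapshot("top"),(134.5,265),.016))
E
```

```text
15.5 [ 0.48482983 -0.0904817   0.18090682] [ -0.231  -0.144  -4.612 -45.416  49.092   0.289] [0.446 0.435 0.323 0.043 0.048 0.001] [ 0.00840374  0.06300906 -0.02856935]
s10.1.png
s12.4.png
s15.5.png
scene0.png
top0.png
w1.png
w2.png
w3.png
w4.png
z.png
row [  7.82 -37.65  -8.9 ] [-0.    0.01  0.11]
[0.48910215 0.29420685 0.016     ]
```

B reads 4.6 N against A's 3.2 N (unloaded reading −0.2 N), so B is the heavier. Check that A is home and the knob is down.

View pics/s15.5.png

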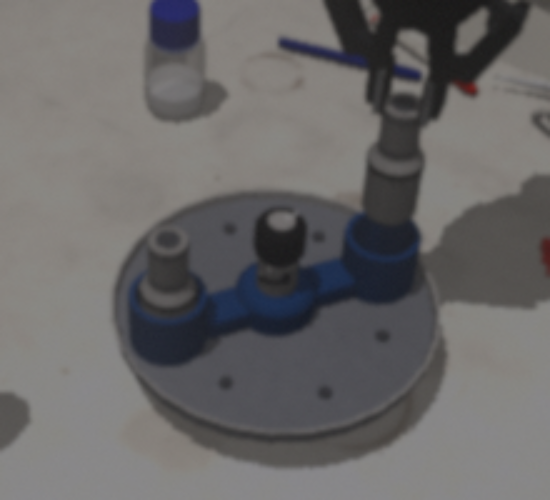

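The knob is down at about (280,240) in the crop, with no red band showing. A sits low in its cup at (168,270). B is upright and clear of its cup at (395,190). Carry B to the boat at a safe height.

Emit:
{"op": "send_rows", "data": {
  "plan": [
    [[1, 0, 0, -4, 0, 0, 0], [1, 0, 0, -8, 0, 0, 0], [1, 1, -3, -9, 0, 0, 0], [1, 2, -7, -9, 0, 0, 0], [1, 3, -12, -9, 0, 0, 0], [1, 4, -17, -9, 0, 0, 0], [1, 5, -22, -9, 0, 0, 0], [1, 6, -27, -9, 0, 0, 0], [1, 7, -32, -9, 0, 0, 0], [1, 7.5, -35.5, -9, 0, 0, 0], [1, 7.8, -37.7, -8, 0, 0, 0], [1, 7.8, -37.7, -5, 0, 0, 0], [1, 7.8, -37.7, -2, 0, 0, 0], [1, 7.8, -37.7, -0.5, 0, 0, 0], [1, 7.8, -37.7, 0, 0, 0, 0], [1, 7.8, -37.7, 0, 0, 0, 0], [1, 7.8, -37.7, 0, 0, 0, 0], [1, 7.8, -37.7, 0, 0, 0, 0]]
  ]
}}

```text
t: 17.85
ee_pos: [0.4891, 0.2946, 0.1819]
eef_rot: [-0.0, 0.995, 0.097, 0.001]
force: [-0.5, 0.2, -4.1]
opening: 0.29
```

```bash
python3 wt.py
python3 - <<'E'
from h import *; from bench import cams,telemetry
o=telemetry.get_obs(); s=cams.snapshot("scene"); t=cams.snapshot("top"); print(o["eef_rot"],o["joint_vel"].round(3))
x,y,z=o["ee_pos"]
for p in ([x,y,.116],[x,y,.216],[.489,.294,.016]): print(pix(s,p))
a=s["img"][140:420,140:420,::-1]; b=t["img"][120:320,80:400,::-1]
out=np.zeros((560,800,3),np.uint8); out[:,:560]=cv2.resize(a,(560,560)); out[:240,560:]=cv2.resize(b[:,120:320],(240,240)); out[240:480,560:]=cv2.resize(b[:,:200],(240,240))
cv2.imwrite("pics/f.png",out)
E
```

```text
18.05 [0.48886838 0.2945411  0.18128548] [ -0.326  -0.112  -4.522 -57.559  49.166   0.29 ] [0.174 0.387 0.387 0.039 0.035 0.002] [-0.04740456 -0.0756205  -0.06229038]
[-2.55658430e-05  9.95298227e-01  9.68577894e-02  7.97761548e-05] [ 0.     0.    -0.003 -0.     0.001  0.002]
[221.06915289 340.28822848]
[215.87292211 299.57629883]
[225.43002473 373.46283478]
```

View pics/f.png

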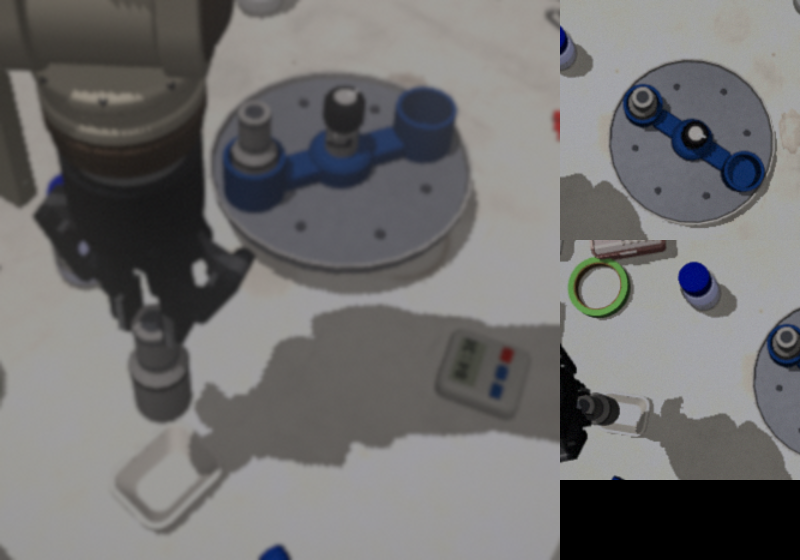

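B hangs upright over the boat: its underside is at about (163,403) in the crop, against a predicted (162,400). A is still in its cup, the knob is still down, and the left bottle stands. Handing in.

```bash
python3 -c "
from bench import workorder; print(workorder.sign_off())"
```

```text
the job is handed in; nothing more can be done
None
```

The job is handed in at about 18 s on the robot's clock: the rotor is locked, the lighter insert is back in its pocket, and the heavier one is held over the weighing boat.

- **Lock:** I pressed the knob 7 mm down (5.4 N push-back) and turned it clockwise until it met its stop at about 79°, with a 0.37 N·m reaction. The later pictures show it still down, with no red band visible.
- **Weights:** With an unloaded reading of −0.2 N, the rear-left insert read about 3.2 N and the front-right one about 4.6 N. That makes the front-right one heavier by roughly 0.14 kg.
- **Lighter insert (rear-left):** It is back in its pocket. I judged it fully home by eye, and its top appears within about a pixel or two of where it started.
- **Heavier insert (front-right):** It is gripped upright at 60 N, and its underside is at about z = 0.115 m, roughly 10 cm above the boat's rim. It is over the boat's middle to within about 2 mm and touches nothing in the last picture.
- **Bottles:** The left one is still standing in the last picture. I did not check the right one there, but nothing moved near it.

No checks failed or disagreed. Camera and arm positions matched within about 2 mm throughout.

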